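# Make up two kits of power-supply parts on a soldering bench

## Task

Make up the two kits for the next soldering job, one part to a compartment, each part set down gently and standing upright on the tray's floor. In the three-compartment tray goes the transformer in the middle, with the big capacitor and the choke in the two outer compartments, either way round; in the two-compartment tray go the large heat sink and the small capacitor, either way round. Leave the small heat sink and the little flux bottle standing where they are.

Things in the scene. Friction and masses are not known exactly. Their poses are not given: they have to be found in the camera images.
- tray3: Three-compartment kit tray, black with grey floors, fixed to the bench: 220 x 76 mm, 14 mm high, floor 3 mm thick, walls and dividers 4 mm. Three compartments in a row along its x, each 68 x 68 mm inside, centres at x = -72, 0 and +72 mm, y = 0. Origin: centre of its underside; z up. Its x is within 0.35 rad of world x; left or right of the parts.
- tray2: Two-compartment kit tray, black with grey floors, fixed to the bench: 148 x 76 mm, 14 mm high, floor 3 mm thick, walls and divider 4 mm. Two compartments in a row along its x, each 68 x 68 mm inside, centres at x = -36 and +36 mm, y = 0. Origin: centre of its underside; z up. Its x is within 0.35 rad of world x; left or right of the parts.
- transformer: Transformer standing upright, 250 to 490 g: dark laminated steel core 52 (x) x 24 (y) x 48 mm high, with a white bobbin with copper winding around its middle, 34 (x) x 42 (y) mm, from 7 to 43 mm high, on a 52 x 42 mm steel foot plate 3 mm thick. Grip the bobbin along y (42 mm wide). Origin: centre of its underside; z up. 
- big_capacitor: Big capacitor: upright black can with aluminium top, 44 mm in diameter, 58 mm high, about 110 g. Origin: centre of its underside; z up. 
- small_capacitor: Small capacitor: upright black can with aluminium top, 28 mm in diameter, 45 mm high, about 40 g. Origin: centre of its underside; z up. 
- choke: Choke: copper-wound ring standing on edge on a black foot, about 90 g. The ring is 44 mm in diameter, 18 mm thick along y, its centre 28 mm and its top 50 mm above the bench; the foot is 42 (x) x 26 (y) x 6 mm. Grip the ring along y (18 mm wide). Origin: centre of its underside; z up. 
- large_heat_sink: Large heat sink: aluminium block with upright fins that run along x, 50 (x) x 46 (y) x 47 mm high, about 130 g. Grip it over the outer fins along y (46 mm wide). Origin: centre of its underside; z up. 
- small_heat_sink: Small heat sink, not part of either kit, to be left where it stands: finned aluminium, 30 (x) x 24 (y) x 26 mm high, loose. Origin: centre of its underside; z up. 
- flux_bottle: Little white flux bottle with a pointed nozzle and a yellow collar, to be left where it stands: 32 mm in diameter, 70 mm high, loose, 60 g. Also loose among the parts, not listed: a flat solder reel, 52 mm wide, 26 high, and a round tip-cleaner tin, 54 mm wide, 30 high. All stand mixed between the trays, 85 mm or more apart centre to centre. Origin: centre of its underside; z up. 
Not all that is in view belongs to the job. Several things look just like the choke: the one meant starts farthest to the robot's right.

How it is judged:
By the outcome, as a careful person would: the job done as asked, in the order asked, and still so for the second after the job is handed in, with the robot touching nothing.
It also fails if it takes over 118 s, if anything falls off the work surface, if the arm or the gripper's body presses on something with over 40 N, if the wrist force passes 120 N, or if a joint passes its speed limit or range.

## Robot

A 6-joint arm with a two-finger parallel gripper is mounted at the origin on the work surface. World frame = base frame: x ahead of the robot, y to its left, z up, the work surface at z = 0. Lengths are in m, angles in rad, forces in N, time in s.
With the tool pointing down it reaches from about 0.275 to 0.725 m from the base axis. Payload 15.9 kg.
Tool frame: the origin (TCP) lies at the very end of the fingers, on their centre line; the grasp point (between the pads) lies 19 mm behind it (r.grip_point_offset is the distance from the TCP to the grasp point, in m); z points along the fingers, y is the line along which they close (so a half turn about z gives the same grasp; the last joint's range is limited). The gripper opens to 85 mm and grips with 20 to 120 N. Pads are 22 mm wide; open, the fingers measure 114 mm over their backs; the gripper's body (76 mm by 85 mm) begins 54 mm behind the grasp point. The pads swing forward as they close: fully open they stand 13 mm farther back than shut.
Start: joints at [1.239, 0.213, -0.034, 1.323, 0, 1.571], TCP at [0.163, 0.473, 0.231] pointing down, gripper open.
Joint ranges: [-2.98, 2.98], [-0.74, 1.72], [-1.14, 1.35], [-2.1, 2.04], [-1.57, 1.44], [-3.14, 3.14]. Speed limits (rad/s): [1.89, 1.89, 2.39, 2.57, 3.14, 3.14].

## Interface

Orientations are given as a unit quaternion [w, x, y, z].
In Python, from station import r gives the robot as it stands. The module is installed in compiled form; this text tells all that it offers.
- The arm moves only by the shell command python3 -m crank 'ROWS' [FORCE]. ROWS is a JSON object whose one key "motion" holds a list of rows, each an object with "xyz": the shift along the tool's x, y, z in m, a list of three; "twist": the turn, a rotation vector about the tool's x, y, z in degrees, a list of three; "claw": the opening, from 0 (shut) to 1 (fully open). In form: {"motion": [{"xyz": [x, y, z], "twist": [wx, wy, wz], "claw": claw}, ...]}. A call has exactly 8 rows; each row is the pose to reach, as a shift and turn from the pose commanded when the call began, along the tool's axes at that moment; what a row does not reach only later rows make up. A row lasts 1/8 s, in which the tool goes at most 62.5 mm and 10.7 degrees, less where a joint would pass 70% of its speed; a pose out of reach is approached as far as the arm can. A call with a gripper value outside its range is refused whole. The fingers move at their own pace and stop on an object; FORCE is the grip in N (left out, the last holds). Time passes only in rows, so rows that repeat a pose let the fingers close, or fill a call up. It gives the time, the measured TCP pose, the force, the opening and the grip force at its end, in the units of the state.
- r.read_state(): the state, without advancing time (a new reading comes with each control period).
- r.read_camera(name): name is "scene" or "top" or "wrist"; returns (picture, depth): 400x640x3 uint8, red, green, blue; 400x640 float32, m along the optical axis (not along the pixel's ray), 0 where there is no reading.
- r.camera_model(name): a dict with "mtx" (3x3 intrinsics, pixels), "dist_coeffs" ([k1, k2, p1, p2, k3] as OpenCV has them; the pictures are not rectified), "pose" (4x4, takes a point from camera to world coordinates). Camera axes: x right, y up, looking along -z (the intrinsics and any distortion apply to the point x, -y, -z); pixel columns grow to the right and rows downward; lengths in m; the calibration is good to about 2 mm. A picture is of the moment at which its call begins: read the wrist's pose just before it. camera_model takes no time and is no camera call; for the wrist camera it gives the pose at the moment of the call.
- r.sign_off(): hands the job in; it is judged then, once.
Trained networks look in the newest picture that a camera, given by its name, has taken for a name from the list of things; names that differ only in an ending like _2 or _b are one class to them, and where a whole thing is asked for, a point or a joint stands for the part that bears it (a point fixed in the world has none). Each returns a list of dicts, best first, with "confidence" (0 to 1); they miss things now and then, are a little off and sometimes report something else, mostly with a low value. They report only what shows in the picture. A call takes as long as a camera call. They do not tell look-alikes from the thing itself.
- r.silhouettes(camera, thing): "region" (400x640 bool, what is visible of it) and "location" ([column, row] in pixels, amid what is visible of it).
- r.spot_point(camera, thing): "location" ([column, row] in pixels: a listed point, or the origin of a listed thing).
The state is a dict: "time_s": time; "joint_pos": joint angles; "joint_vel": joint speeds; "joint_torque": joint torques, N m; "tcp_pos": TCP position; "tool_rot": TCP orientation; "ft_force": force on the tool from outside, world axes, zero at the start; "torque": the same for the moment, N m; "finger_gap": finger opening in m; "grasp_force": force on a finger pad.
Only numpy, scipy, OpenCV 4.12 (cv2) and the standard library are available. Lean on these libraries where they do the work, as an engineer would, in place of code of your own. Each camera call takes 0.05 s, during which the arm holds its last target. There are 200 camera calls.

## Working session

There is one attempt and no reset: what is moved stays moved. The work goes in short steps, Python scripts to look and compute and a shell command to move; the robot and the scene stay as the last step left them, time stands still between calls to the robot, and variables do not carry over. Pictures are saved under pics/ and viewed, at most 14 in all, crops included, and the job is handed in when it is done.

```bash
mkdir -p pics; python3 - <<'E'
from station import r
import cv2,numpy as np
s=r.read_state();print(s['time_s'],s['tcp_pos'],s['tool_rot'],s['finger_gap'])
for n in("top","scene"):
    p,d=r.read_camera(n);cv2.imwrite(f'pics/{n}0.png',p[:,:,::-1]);m=r.camera_model(n);print(n,m['mtx'],m['dist_coeffs'],np.round(m['pose'],3))
E
```

```text
0.0 [0.16276097 0.47239885 0.23082949] [-9.64842179e-05  1.65150621e-01  9.86268197e-01 -5.53061295e-04] 0.08500376960342632
top [[480.87840385   0.         312.23779143]
 [  0.         480.87840385 203.61338561]
 [  0.           0.           1.        ]] [0.0129051 0.        0.        0.        0.       ] [[-0.037  0.978 -0.206  0.32 ]
 [-0.999 -0.037  0.005  0.012]
 [-0.003  0.206  0.979  1.084]
 [ 0.     0.     0.     1.   ]]
scene [[501.25362763   0.         312.79641474]
 [  0.         501.25362763 197.88983771]
 [  0.           0.           1.        ]] [-0.05793109  0.          0.          0.          0.        ] [[-0.395 -0.63   0.669  1.197]
 [ 0.919 -0.257  0.3    0.31 ]
 [-0.018  0.733  0.68   0.705]
 [ 0.     0.     0.     1.   ]]
```

View pics/top0.png

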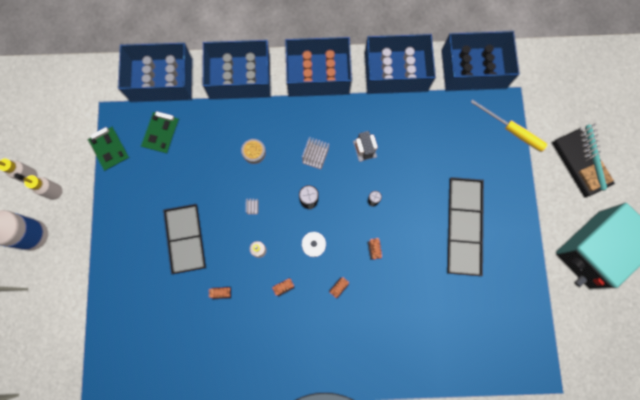

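View pics/scene0.png

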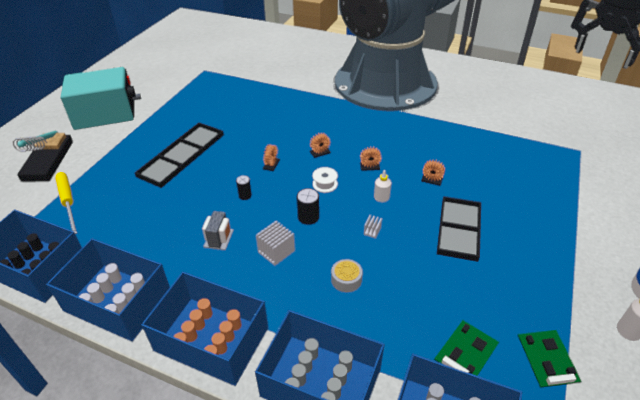

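Top view: the tray with three cells is at right (465,227) and the one with two at left (184,240). The transformer is at (366,146), the large sink (316,152), the big cap (309,196) and the small cap (375,198). There are chokes at (220,293), (283,287), (340,287) and (375,248). The robot's right is image right, so the choke meant is the one at (375,248).

```bash
cat > h.py <<'E'
from station import r
import cv2,numpy as np
from scipy.spatial.transform import Rotation as R
def cloud(d,m):
    v,u=np.indices(d.shape);uv=np.stack([u,v],-1).reshape(-1,1,2).astype(float)
    n=cv2.undistortPoints(uv,m['mtx'],np.array(m['dist_coeffs'])).reshape(*d.shape,2)
    P=np.stack([n[...,0]*d,-n[...,1]*d,-d],-1)
    return P@m['pose'][:3,:3].T+m['pose'][:3,3]
def see(n):
    m=r.camera_model(n);p,d=r.read_camera(n);return p,d,cloud(d,m)
def rect(Q):
    (c,wh,a)=cv2.minAreaRect((Q[:,:2]*1000).astype(np.float32))
    return np.round(c,1),np.round(wh,1),round(a,1)
def tool():
    s=r.read_state();M=R.from_quat(np.roll(s['tool_rot'],-1)).as_matrix();return s,M
E
python3 - <<'E'
from h import *
p,d,W=see('top')
print('table z',np.median(W[300:380,200:300,2]))
for t in ['tray3','tray2','transformer','big_capacitor','small_capacitor','choke','large_heat_sink','small_heat_sink','flux_bottle']:
    for o in r.silhouettes('top',t)[:5]:
        k=o['region']&(d>0);k=cv2.erode(k.astype(np.uint8),np.ones((2,2)))>0
        Q=W[k]; z=np.percentile(Q[:,2],90)
        T=Q[Q[:,2]>z-0.012]
        print(t,round(o['confidence'],2),np.round(o['location']),k.sum(),'zt',round(z*1000),'rect',*rect(Q),'top',*rect(T),np.round(T.mean(0)*1000))
E
```

```text
table z 0.0010905568444117275
tray3 0.66 [187. 237.] 2141 zt 13 rect [476.5 294.7] [146.   74.9] 8.9 top [476.5 294.7] [146.   74.9] 8.9 [477. 296.   6.]
tray3 0.59 [464. 227.] 3261 zt 14 rect [ 482.3 -337.4] [ 77.7 218.3] 83.0 top [ 482.3 -337.4] [ 77.7 218.3] 83.0 [ 481. -339.    7.]
tray2 0.66 [187. 237.] 2141 zt 13 rect [476.5 294.7] [146.   74.9] 8.9 top [476.5 294.7] [146.   74.9] 8.9 [477. 296.   6.]
tray2 0.59 [464. 227.] 3261 zt 14 rect [ 482.3 -337.4] [ 77.7 218.3] 83.0 top [ 482.3 -337.4] [ 77.7 218.3] 83.0 [ 481. -339.    7.]
transformer 0.61 [366. 144.] 472 zt 49 rect [ 674.7 -126.5] [51.9 52.1] 10.5 top [ 673.9 -122.5] [52.1 42. ] 13.2 [ 673. -122.   46.]
big_capacitor 0.96 [312. 198.] 356 zt 61 rect [554.7  12.5] [39.1 42.1] 45.6 top [554.9  12.7] [38.6 42.1] 46.3 [554.  13.  59.]
small_capacitor 0.61 [374. 196.] 141 zt 48 rect [ 547.3 -137.7] [33.3 24.8] 83.8 top [ 547.8 -134.3] [24.9 23.8] 87.7 [ 547. -134.   45.]
choke 0.79 [338. 286.] 181 zt 51 rect [354.9 -46.4] [22.8 40. ] 50.5 top [355.5 -44.9] [17.8 38.1] 46.7 [356. -45.  47.]
choke 0.74 [220. 289.] 219 zt 50 rect [353.2 212.4] [41.9 21.7] 87.9 top [354.3 212.5] [38.3 16.8] 87.9 [354. 212.  47.]
choke 0.71 [374. 250.] 220 zt 50 rect [ 435.2 -131.1] [40.1 27.3] 3.4 top [ 435.9 -129.3] [38.3 18.1] 6.1 [ 436. -129.   46.]
choke 0.7 [283. 286.] 214 zt 50 rect [361.3  75.8] [24.6 41.1] 24.5 top [361.6  76.3] [17.8 38. ] 24.6 [362.  76.  46.]
large_heat_sink 0.68 [314. 153.] 463 zt 48 rect [664.5  -7.3] [45.2 59.1] 69.2 top [657.5  -5. ] [44.2 43.3] 68.8 [657.  -6.  45.]
small_heat_sink 0.59 [253. 207.] 92 zt 27 rect [543.5 141. ] [27.8 20.7] 0.6 top [541.1 138.5] [15.8 23.5] 88.6 [541. 138.  24.]
flux_bottle 0.6 [259. 249.] 159 zt 59 rect [443.5 127.9] [26.5 27.4] 42.7 top [445.1 129.7] [18.3 20.5] 56.7 [444. 129.  55.]
```

```bash
python3 - <<'E'
from h import *
p=cv2.imread('pics/top0.png')
c=p[125:215,295:395];cv2.imwrite('pics/crop0.png',cv2.resize(c,None,fx=6,fy=6,interpolation=cv2.INTER_CUBIC))
s,M=tool();print(M.round(3));m=r.camera_model('wrist');print(m['pose'].round(3),m['mtx'].round(1));print((M.T@(m['pose'][:3,3]-s['tcp_pos'])).round(3), r.grip_point_offset)
E
```

```text
[[-0.945  0.326  0.   ]
 [ 0.326  0.945  0.   ]
 [ 0.     0.    -1.   ]]
[[ 0.326 -0.907 -0.265  0.096]
 [ 0.945  0.314  0.09   0.496]
 [ 0.001 -0.28   0.96   0.374]
 [ 0.     0.     0.     1.   ]] [[348.2   0.  322.1]
 [  0.  348.2 199.8]
 [  0.    0.    1. ]]
[ 0.071  0.    -0.143] 0.0187
```

View pics/crop0.png

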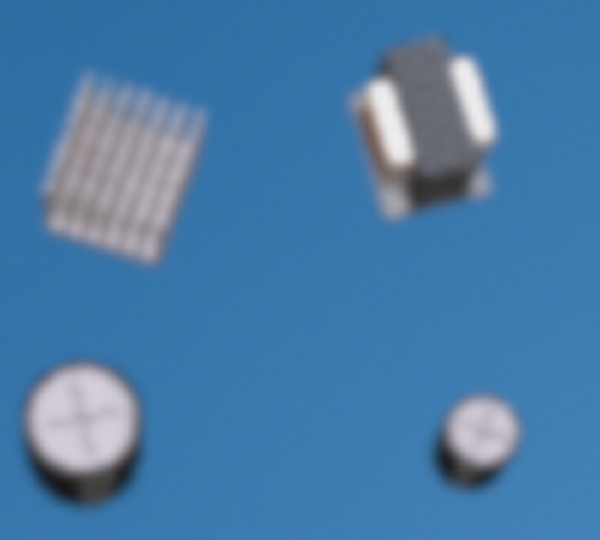

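The crop shows the heat-sink fins running up and to the right (yaw ≈ -21°). The transformer core leans up and to the left (yaw ≈ +12°), so the depth rectangles agree with the picture.

```bash
cat >> h.py <<'E'
def go(x,y,z,ya):
    s,M=tool();t=np.array([x,y,z])/1000
    c=np.degrees(np.arctan2(M[1,1],M[0,1]));print('t',s['time_s'],'at',(s['tcp_pos']*1000).round(1),'ya',round(c,2),'gap',round(s['finger_gap']*1000,1))
    print('xyz',(M.T@(t-s['tcp_pos'])).round(4),'twist z',round(-((ya-c+180)%360-180),2),'F',np.round(s['ft_force'],1))
E
python3 -c "
from h import *
go(674,-122,200,103)"
```

```text
t 0.6 at [162.9 472.7 231.3] ya 70.99 gap 85.5
xyz [-0.677  -0.3958  0.0313] twist z -32.01 F [0.  0.  0.1]
```

```bash
python3 -m crank '{"motion":[{"xyz":[-0.02,-0.012,0.001],"twist":[0,0,-1],"claw":0.7},{"xyz":[-0.06,-0.036,0.003],"twist":[0,0,-3],"claw":0.7},{"xyz":[-0.11,-0.064,0.005],"twist":[0,0,-6],"claw":0.7},{"xyz":[-0.16,-0.093,0.007],"twist":[0,0,-8],"claw":0.7},{"xyz":[-0.21,-0.122,0.01],"twist":[0,0,-10],"claw":0.7},{"xyz":[-0.26,-0.151,0.012],"twist":[0,0,-12],"claw":0.7},{"xyz":[-0.31,-0.18,0.014],"twist":[0,0,-15],"claw":0.7},{"xyz":[-0.36,-0.209,0.016],"twist":[0,0,-17],"claw":0.7}]}'
python3 -c "
from h import *
go(674,-122,200,103);print(r.read_state()['joint_pos'])"
```

```text
time_s: 1.6
tcp_pos: [0.4362, 0.1562, 0.2155]
tool_rot: [0.0, 0.017, 1.0, 0.0]
ft_force: [0.7, 2.1, -0.5]
finger_gap: 0.0598
grasp_force: 0.0
t 1.6 at [436.2 156.2 215.5] ya 88.07 gap 59.8
xyz [-0.247  -0.27    0.0155] twist z -14.93 F [ 0.7  2.1 -0.5]
[ 3.43783060e-01  1.40666758e-01 -1.62207442e-01  1.26729055e+00
  8.67716534e-05  3.77528042e-01]
```

```bash
python3 -m crank '{"motion":[{"xyz":[-0.035,-0.038,0.002],"twist":[0,0,-2],"claw":0.7},{"xyz":[-0.075,-0.082,0.004],"twist":[0,0,-4],"claw":0.7},{"xyz":[-0.115,-0.125,0.006],"twist":[0,0,-6],"claw":0.7},{"xyz":[-0.155,-0.169,0.008],"twist":[0,0,-9],"claw":0.7},{"xyz":[-0.195,-0.213,0.01],"twist":[0,0,-12],"claw":0.7},{"xyz":[-0.23,-0.25,0.015],"twist":[0,0,-14],"claw":0.7},{"xyz":[-0.247,-0.27,0.0155],"twist":[0,0,-15],"claw":0.7},{"xyz":[-0.247,-0.27,0.0155],"twist":[0,0,-15],"claw":0.7}]}'
cat >> h.py <<'E'
def wl(t,lo,hi,near=None):
    p,d,W=see('wrist')
    for o in r.silhouettes('wrist',t)[:3]:
        k=o['region']&(d>0);Q=W[k];z=np.percentile(Q[:,2],95)*1000
        T=Q[(Q[:,2]*1000>lo)&(Q[:,2]*1000<hi)]
        if len(T)>20:print(t,round(o['confidence'],2),np.round(o['location']),'zt',round(z,1),len(T),*rect(T),'mean',(T.mean(0)*1000).round(1))
    return p,d,W
E
python3 - <<'E'
from h import *
go(674,-122,200,103)
p,d,W=wl('transformer',38,60); cv2.imwrite('pics/w0.png',p[:,:,::-1])
wl('transformer',0.5,6); wl('large_heat_sink',35,60);wl('small_capacitor',40,60)
E
```

```text
time_s: 2.6
tcp_pos: [0.673, -0.1222, 0.1986]
tool_rot: [-0.001, -0.112, 0.994, 0.0]
ft_force: [0.5, -0.1, -0.0]
finger_gap: 0.0597
grasp_force: 0.0
t 2.6 at [ 673.  -122.2  198.6] ya 102.89 gap 59.7
xyz [-0.001   0.     -0.0014] twist z -0.11 F [ 0.5 -0.1 -0. ]
transformer 0.73 [320. 183.] zt 48.9 2367 [ 676.3 -122.4] [52.9 41.8] 14.0 mean [ 674.9 -122.4   46.2]
transformer 0.84 [319. 180.] zt 48.9 204 [ 656.3 -124.9] [16.6 45.2] 4.4 mean [ 655.2 -126.5    3. ]
large_heat_sink 0.78 [443. 196.] zt 47.8 2843 [662.7  -5.9] [47.9 49.6] 69.1 mean [662.2  -6.3  43.1]
small_capacitor 0.93 [337.  36.] zt 46.9 974 [ 551.5 -133.9] [26.7 26.3] 14.2 mean [ 551.5 -133.6   45.4]
```

View pics/w0.png

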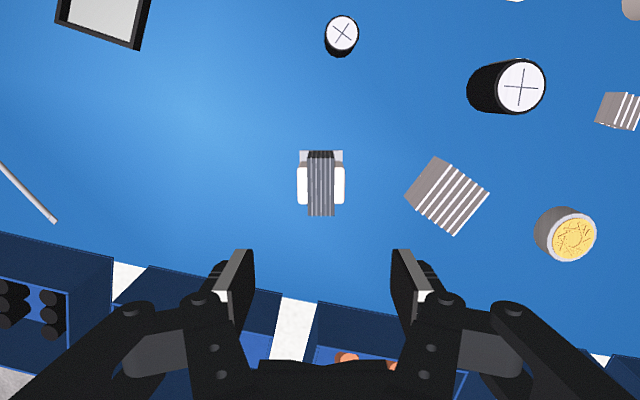

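The wrist view shows the transformer at (320,183), square between the fingers, with the large sink to its right and nothing in the way of the descent.

```bash
python3 -m crank '{"motion":[{"xyz":[-0.0025,0,0.03],"twist":[0,0,-1],"claw":0.7},{"xyz":[-0.0025,0,0.07],"twist":[0,0,-1],"claw":0.7},{"xyz":[-0.0025,0,0.11],"twist":[0,0,-1],"claw":0.7},{"xyz":[-0.0025,0,0.14],"twist":[0,0,-1],"claw":0.7},{"xyz":[-0.0025,0,0.16],"twist":[0,0,-1],"claw":0.7},{"xyz":[-0.0025,0,0.173],"twist":[0,0,-1],"claw":0.7},{"xyz":[-0.0025,0,0.183],"twist":[0,0,-1],"claw":0.7},{"xyz":[-0.0025,0,0.183],"twist":[0,0,-1],"claw":0.7}]}' 60
python3 -m crank '{"motion":[{"xyz":[0,0,0],"twist":[0,0,0],"claw":0.4},{"xyz":[0,0,0],"twist":[0,0,0],"claw":0.4},{"xyz":[0,0,0],"twist":[0,0,0],"claw":0.3},{"xyz":[0,0,0],"twist":[0,0,0],"claw":0.3},{"xyz":[0,0,0],"twist":[0,0,0],"claw":0.3},{"xyz":[0,0,0],"twist":[0,0,0],"claw":0.3},{"xyz":[0,0,0],"twist":[0,0,0],"claw":0.3},{"xyz":[0,0,0],"twist":[0,0,0],"claw":0.3}]}' 60
```

```text
time_s: 4.0
tcp_pos: [0.6748, -0.12, 0.0166]
tool_rot: [-0.0, -0.122, 0.993, 0.0]
ft_force: [-0.3, -0.3, 1.3]
finger_gap: 0.0601
grasp_force: 0.0
time_s: 5.0
tcp_pos: [0.6758, -0.1204, 0.018]
tool_rot: [0.001, -0.122, 0.993, -0.0]
ft_force: [-0.2, -0.9, 5.8]
finger_gap: 0.0412
grasp_force: 62.6
```

```bash
python3 -m crank '{"motion":[{"xyz":[0,0,-0.01],"twist":[0,0,0],"claw":0.3},{"xyz":[0,0,-0.03],"twist":[0,0,0],"claw":0.3},{"xyz":[0,0,-0.06],"twist":[0,0,0],"claw":0.3},{"xyz":[0,0,-0.09],"twist":[0,0,0],"claw":0.3},{"xyz":[0,0,-0.115],"twist":[0,0,0],"claw":0.3},{"xyz":[0,0,-0.13],"twist":[0,0,0],"claw":0.3},{"xyz":[0,0,-0.13],"twist":[0,0,0],"claw":0.3},{"xyz":[0,0,-0.13],"twist":[0,0,0],"claw":0.3}]}'
python3 -c "
from h import *
go(482,-337,147,83)
print(r.read_state()['grasp_force'])"
```

```text
time_s: 6.0
tcp_pos: [0.6745, -0.12, 0.1456]
tool_rot: [-0.001, -0.122, 0.993, 0.0]
ft_force: [-0.6, 0.6, -4.8]
finger_gap: 0.0409
grasp_force: 61.7
t 6.0 at [ 674.5 -120.   145.6] ya 103.99 gap 40.9
xyz [ 0.2392 -0.164  -0.0011] twist z 20.99 F [-0.6  0.6 -4.8]
61.666502952575684
```

```bash
python3 -m crank '{"motion":[{"xyz":[0.02,-0.014,0],"twist":[0,0,2],"claw":0.3},{"xyz":[0.06,-0.041,0],"twist":[0,0,5],"claw":0.3},{"xyz":[0.105,-0.072,0],"twist":[0,0,9],"claw":0.3},{"xyz":[0.15,-0.103,0],"twist":[0,0,13],"claw":0.3},{"xyz":[0.195,-0.134,0],"twist":[0,0,17],"claw":0.3},{"xyz":[0.225,-0.154,0],"twist":[0,0,20],"claw":0.3},{"xyz":[0.239,-0.164,0],"twist":[0,0,21],"claw":0.3},{"xyz":[0.239,-0.164,0],"twist":[0,0,21],"claw":0.3}]}'
python3 - <<'E'
from h import *
go(482,-337,147,83)
p,d,W=wl('tray3',9,25);cv2.imwrite('pics/w1.png',p[:,:,::-1])
wl('transformer',-100,400)
E
```

```text
time_s: 7.0
tcp_pos: [0.4821, -0.3373, 0.1462]
tool_rot: [-0.0, 0.062, 0.998, 0.0]
ft_force: [0.5, 0.2, -5.0]
finger_gap: 0.0411
grasp_force: 61.7
t 7.0 at [ 482.1 -337.3  146.2] ya 82.94 gap 41.1
xyz [ 0.0001  0.0003 -0.0008] twist z -0.06 F [ 0.5  0.2 -5. ]
tray3 0.7 [320. 121.] zt 14.4 2751 [ 442.7 -332.9] [ 76.2 137.1] 83.4 mean [ 421.9 -332.    13.7]
transformer 0.67 [318. 271.] zt 177.1 14720 [ 557.7 -342.3] [ 76.7 203.3] 84.7 mean [ 476.  -335.1  168.3]
```

View pics/w1.png

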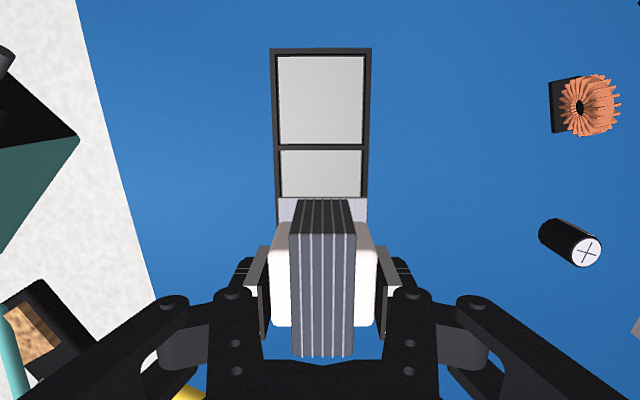

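The wrist view shows the transformer over the middle cell. The tray edges are parallel to the core, with the near cell at (320,100) and its divider at row 146. The wrist fit puts the tray centre at (483,-337.5), so I can lower.

```bash
python3 -m crank '{"motion":[{"xyz":[-0.001,0,0.02],"twist":[0,0,0],"claw":0.3},{"xyz":[-0.001,0,0.05],"twist":[0,0,0],"claw":0.3},{"xyz":[-0.001,0,0.08],"twist":[0,0,0],"claw":0.3},{"xyz":[-0.001,0,0.1],"twist":[0,0,0],"claw":0.3},{"xyz":[-0.001,0,0.112],"twist":[0,0,0],"claw":0.3},{"xyz":[-0.001,0,0.118],"twist":[0,0,0],"claw":0.3},{"xyz":[-0.001,0,0.121],"twist":[0,0,0],"claw":0.3},{"xyz":[-0.001,0,0.122],"twist":[0,0,0],"claw":0.3}]}'
python3 -m crank '{"motion":[{"xyz":[0,0,0.0005],"twist":[0,0,0],"claw":0.3},{"xyz":[0,0,0.001],"twist":[0,0,0],"claw":0.3},{"xyz":[0,0,0.0015],"twist":[0,0,0],"claw":0.3},{"xyz":[0,0,0.002],"twist":[0,0,0],"claw":0.3},{"xyz":[0,0,0.002],"twist":[0,0,0],"claw":0.3},{"xyz":[0,0,0.002],"twist":[0,0,0],"claw":0.3},{"xyz":[0,0,0.002],"twist":[0,0,0],"claw":0.3},{"xyz":[0,0,0.002],"twist":[0,0,0],"claw":0.3}]}'
```

```text
time_s: 8.2
tcp_pos: [0.484, -0.3373, 0.0252]
tool_rot: [0.0, 0.061, 0.998, -0.0]
ft_force: [0.1, -0.6, -3.7]
finger_gap: 0.0406
grasp_force: 61.7
time_s: 9.2
tcp_pos: [0.4837, -0.3371, 0.0228]
tool_rot: [0.0, 0.061, 0.998, -0.0]
ft_force: [0.4, -1.2, -4.5]
finger_gap: 0.041
grasp_force: 61.7
```

```bash
python3 -m crank '{"motion":[{"xyz":[0,0,0.0003],"twist":[0,0,0],"claw":0.3},{"xyz":[0,0,0.0006],"twist":[0,0,0],"claw":0.3},{"xyz":[0,0,0.0009],"twist":[0,0,0],"claw":0.3},{"xyz":[0,0,0.0012],"twist":[0,0,0],"claw":0.3},{"xyz":[0,0,0.0015],"twist":[0,0,0],"claw":0.3},{"xyz":[0,0,0.0018],"twist":[0,0,0],"claw":0.3},{"xyz":[0,0,0.002],"twist":[0,0,0],"claw":0.3},{"xyz":[0,0,0.002],"twist":[0,0,0],"claw":0.3}]}'
```

```text
time_s: 10.2
tcp_pos: [0.4836, -0.3371, 0.021]
tool_rot: [0.0, 0.061, 0.998, -0.0]
ft_force: [-2.8, 0.8, 4.0]
finger_gap: 0.0411
grasp_force: 62.6
```

Contact felt (+4 N). Next: release, rise and move on to the big capacitor.

```bash
python3 -m crank '{"motion":[{"xyz":[0,0,0],"twist":[0,0,0],"claw":0.55},{"xyz":[0,0,0],"twist":[0,0,0],"claw":0.62},{"xyz":[0,0,0],"twist":[0,0,0],"claw":0.62},{"xyz":[0,0,-0.01],"twist":[0,0,0],"claw":0.62},{"xyz":[0,0,-0.03],"twist":[0,0,0],"claw":0.62},{"xyz":[0,0,-0.07],"twist":[0,0,0],"claw":0.62},{"xyz":[0,0,-0.12],"twist":[0,0,0],"claw":0.62},{"xyz":[0,0,-0.17],"twist":[0,0,0],"claw":0.75}]}'
python3 -c "
from h import *
go(555,12,190,90)"
```

```text
time_s: 11.2
tcp_pos: [0.4835, -0.337, 0.1932]
tool_rot: [0.0, 0.061, 0.998, -0.0]
ft_force: [0.8, -0.5, -0.4]
finger_gap: 0.0641
grasp_force: 0.0
t 11.2 at [ 483.5 -337.   193.2] ya 82.99 gap 64.1
xyz [-0.0284  0.3551  0.0031] twist z -7.01 F [ 0.8 -0.5 -0.4]
```

```bash
python3 -m crank '{"motion":[{"xyz":[-0.003,0.035,0],"twist":[0,0,-1],"claw":0.75},{"xyz":[-0.007,0.09,0],"twist":[0,0,-2],"claw":0.75},{"xyz":[-0.012,0.15,0],"twist":[0,0,-3],"claw":0.75},{"xyz":[-0.017,0.21,0],"twist":[0,0,-4],"claw":0.75},{"xyz":[-0.022,0.27,0],"twist":[0,0,-5],"claw":0.75},{"xyz":[-0.026,0.32,0],"twist":[0,0,-6],"claw":0.75},{"xyz":[-0.0284,0.355,0.003],"twist":[0,0,-7],"claw":0.75},{"xyz":[-0.0284,0.355,0.003],"twist":[0,0,-7],"claw":0.75}]}'
python3 - <<'E'
from h import *
wl('big_capacitor',52,70);wl('large_heat_sink',40,60)
go(555,12,190,90)
p,d,W=see('top')
for o in r.silhouettes('top','transformer')[:2]:
    Q=W[o['region']&(d>0)];print(o['confidence'],o['location'],np.percentile(Q[:,2],95),rect(Q[Q[:,2]>.04]))
E
```

```text
time_s: 12.2
tcp_pos: [0.5554, 0.014, 0.1882]
tool_rot: [0.0, -0.002, 1.0, 0.0]
ft_force: [-1.5, 0.1, 0.0]
finger_gap: 0.0641
grasp_force: 0.0
big_capacitor 0.94 [320. 188.] zt 59.5 2164 [557.   13.9] [42.4 42.2] 43.3 mean [556.3  13.9  58.3]
large_heat_sink 0.98 [305. 285.] zt 47.5 1106 [662.4  -5.3] [46.5 51.2] 68.9 mean [660.7  -3.6  45.6]
t 12.4 at [555.2  11.  188.2] ya 89.93 gap 63.9
xyz [ 0.0002  0.001  -0.0018] twist z -0.07 F [-0.2  0.4  1.2]
0.85 [468.0, 226.1] 0.053881323081465926 (array([ 482.6, -334.6]), array([41. , 51.7]), 82.3)
```

```bash
python3 -m crank '{"motion":[{"xyz":[-0.001,0.001,0.03],"twist":[0,0,0],"claw":0.75},{"xyz":[-0.001,0.001,0.07],"twist":[0,0,0],"claw":0.75},{"xyz":[-0.001,0.001,0.11],"twist":[0,0,0],"claw":0.75},{"xyz":[-0.001,0.001,0.14],"twist":[0,0,0],"claw":0.75},{"xyz":[-0.001,0.001,0.155],"twist":[0,0,0],"claw":0.75},{"xyz":[-0.001,0.001,0.163],"twist":[0,0,0],"claw":0.75},{"xyz":[-0.001,0.001,0.166],"twist":[0,0,0],"claw":0.75},{"xyz":[-0.001,0.001,0.166],"twist":[0,0,0],"claw":0.75}]}' 40
python3 -m crank '{"motion":[{"xyz":[0,0,0],"twist":[0,0,0],"claw":0.5},{"xyz":[0,0,0],"twist":[0,0,0],"claw":0.4},{"xyz":[0,0,0],"twist":[0,0,0],"claw":0.35},{"xyz":[0,0,0],"twist":[0,0,0],"claw":0.35},{"xyz":[0,0,0],"twist":[0,0,0],"claw":0.35},{"xyz":[0,0,0],"twist":[0,0,0],"claw":0.35},{"xyz":[0,0,0],"twist":[0,0,0],"claw":0.35},{"xyz":[0,0,0],"twist":[0,0,0],"claw":0.35}]}' 40
python3 -m crank '{"motion":[{"xyz":[0,0,-0.01],"twist":[0,0,0],"claw":0.35},{"xyz":[0,0,-0.03],"twist":[0,0,0],"claw":0.35},{"xyz":[0,0,-0.06],"twist":[0,0,0],"claw":0.35},{"xyz":[0,0,-0.09],"twist":[0,0,0],"claw":0.35},{"xyz":[0,0,-0.115],"twist":[0,0,0],"claw":0.35},{"xyz":[0,0,-0.13],"twist":[0,0,0],"claw":0.35},{"xyz":[0,0,-0.13],"twist":[0,0,0],"claw":0.35},{"xyz":[0,0,-0.13],"twist":[0,0,0],"claw":0.35}]}'
python3 -c "
from h import *
go(554.5,-345.8,150,83)"
```

```text
time_s: 13.5
tcp_pos: [0.5567, 0.0127, 0.0224]
tool_rot: [0.0, 0.0, 1.0, 0.0]
ft_force: [0.7, 0.1, 0.4]
finger_gap: 0.0641
grasp_force: 0.0
time_s: 14.5
tcp_pos: [0.5567, 0.0128, 0.0226]
tool_rot: [0.001, 0.0, 1.0, -0.0]
ft_force: [-2.6, 0.3, 5.9]
finger_gap: 0.0429
grasp_force: 40.5
time_s: 15.5
tcp_pos: [0.5557, 0.0128, 0.1509]
tool_rot: [-0.001, 0.0, 1.0, -0.0]
ft_force: [-0.6, 0.0, -1.9]
finger_gap: 0.0428
grasp_force: 40.8
t 15.5 at [555.7  12.8 150.9] ya 89.99 gap 42.8
xyz [ 0.0012 -0.3586  0.0009] twist z 6.99 F [-0.6  0.  -1.9]
```

```bash
python3 -m crank '{"motion":[{"xyz":[0,-0.035,0],"twist":[0,0,1],"claw":0.35},{"xyz":[0,-0.09,0],"twist":[0,0,2],"claw":0.35},{"xyz":[0.001,-0.15,0],"twist":[0,0,3],"claw":0.35},{"xyz":[0.001,-0.21,0],"twist":[0,0,4],"claw":0.35},{"xyz":[0.001,-0.27,0],"twist":[0,0,5],"claw":0.35},{"xyz":[0.001,-0.325,0],"twist":[0,0,6],"claw":0.35},{"xyz":[0.001,-0.3585,0],"twist":[0,0,7],"claw":0.35},{"xyz":[0.001,-0.3585,0],"twist":[0,0,7],"claw":0.35}]}'
python3 -m crank '{"motion":[{"xyz":[0,0,0.02],"twist":[0,0,0],"claw":0.35},{"xyz":[0,0,0.05],"twist":[0,0,0],"claw":0.35},{"xyz":[0,0,0.08],"twist":[0,0,0],"claw":0.35},{"xyz":[0,0,0.1],"twist":[0,0,0],"claw":0.35},{"xyz":[0,0,0.112],"twist":[0,0,0],"claw":0.35},{"xyz":[0,0,0.118],"twist":[0,0,0],"claw":0.35},{"xyz":[0,0,0.122],"twist":[0,0,0],"claw":0.35},{"xyz":[0,0,0.1235],"twist":[0,0,0],"claw":0.35}]}'
python3 -m crank '{"motion":[{"xyz":[0,0,0.0005],"twist":[0,0,0],"claw":0.35},{"xyz":[0,0,0.001],"twist":[0,0,0],"claw":0.35},{"xyz":[0,0,0.0014],"twist":[0,0,0],"claw":0.35},{"xyz":[0,0,0.0018],"twist":[0,0,0],"claw":0.35},{"xyz":[0,0,0.0022],"twist":[0,0,0],"claw":0.35},{"xyz":[0,0,0.0026],"twist":[0,0,0],"claw":0.35},{"xyz":[0,0,0.003],"twist":[0,0,0],"claw":0.35},{"xyz":[0,0,0.003],"twist":[0,0,0],"claw":0.35}]}'
python3 -c "
from h import *
go(554.8,-345.8,25,83)"
```

```text
time_s: 16.5
tcp_pos: [0.5541, -0.3478, 0.1499]
tool_rot: [-0.001, 0.063, 0.998, 0.0]
ft_force: [0.3, 0.4, -2.2]
finger_gap: 0.0426
grasp_force: 41.1
time_s: 17.5
tcp_pos: [0.5554, -0.3458, 0.0286]
tool_rot: [0.0, 0.061, 0.998, -0.0]
ft_force: [0.5, -0.5, -2.6]
finger_gap: 0.043
grasp_force: 41.1
time_s: 18.5
tcp_pos: [0.5552, -0.3458, 0.0257]
tool_rot: [0.0, 0.061, 0.998, -0.0]
ft_force: [-2.6, 2.1, 5.6]
finger_gap: 0.0427
grasp_force: 41.7
t 18.5 at [ 555.2 -345.8   25.7] ya 82.99 gap 42.7
xyz [ 0.0004 -0.0001  0.0007] twist z -0.01 F [-2.6  2.1  5.6]
```

```bash
python3 -m crank '{"motion":[{"xyz":[0,0,0],"twist":[0,0,0],"claw":0.55},{"xyz":[0,0,0],"twist":[0,0,0],"claw":0.64},{"xyz":[0,0,0],"twist":[0,0,0],"claw":0.64},{"xyz":[0,0,-0.01],"twist":[0,0,0],"claw":0.64},{"xyz":[0,0,-0.03],"twist":[0,0,0],"claw":0.64},{"xyz":[0,0,-0.07],"twist":[0,0,0],"claw":0.64},{"xyz":[0,0,-0.12],"twist":[0,0,0],"claw":0.6},{"xyz":[0,0,-0.165],"twist":[0,0,0],"claw":0.5}]}'
python3 -c "
from h import *
go(436.5,-130,190,96)"
```

```text
time_s: 19.5
tcp_pos: [0.5551, -0.3457, 0.193]
tool_rot: [0.001, 0.061, 0.998, -0.0]
ft_force: [-0.3, -1.1, 0.1]
finger_gap: 0.0422
grasp_force: 0.0
t 19.5 at [ 555.1 -345.7  193. ] ya 82.99 gap 42.2
xyz [0.1441 0.1996 0.0027] twist z -13.01 F [-0.3 -1.1  0.1]
```

```bash
python3 -m crank '{"motion":[{"xyz":[0.015,0.02,0],"twist":[0,0,-1],"claw":0.5},{"xyz":[0.04,0.055,0],"twist":[0,0,-3],"claw":0.5},{"xyz":[0.07,0.097,0],"twist":[0,0,-6],"claw":0.5},{"xyz":[0.1,0.139,0],"twist":[0,0,-9],"claw":0.5},{"xyz":[0.125,0.173,0],"twist":[0,0,-11],"claw":0.5},{"xyz":[0.14,0.194,0],"twist":[0,0,-12],"claw":0.5},{"xyz":[0.144,0.1996,0.003],"twist":[0,0,-13],"claw":0.5},{"xyz":[0.144,0.1996,0.003],"twist":[0,0,-13],"claw":0.5}]}'
python3 - <<'E'
from h import *
p,d,W=wl('choke',36,60);wl('choke',36,60);cv2.imwrite('pics/w2.png',p[:,:,::-1])
go(436.5,-130,190,96)
E
```

```text
time_s: 20.5
tcp_pos: [0.4368, -0.1303, 0.1875]
tool_rot: [0.0, -0.052, 0.999, -0.0]
ft_force: [0.4, 0.1, 0.5]
finger_gap: 0.0426
grasp_force: 0.0
choke 0.9 [322. 180.] zt 49.6 898 [ 437.8 -129.2] [41.  17.9] 6.4 mean [ 435.6 -129.4   45.3]
choke 0.64 [427.  96.] zt 49.8 1089 [357.3 -45.8] [18.2 41.2] 46.8 mean [357.3 -47.5  45.2]
choke 0.56 [559. 124.] zt 49.8 1015 [362.9  75.2] [18.2 40.8] 24.5 mean [363.1  71.8  45.2]
choke 0.86 [559. 122.] zt 49.6 1017 [363.1  74.8] [18.2 39.8] 25.3 mean [363.1  71.8  45.1]
choke 0.66 [429.  95.] zt 49.9 1091 [357.1 -45.6] [18.1 40.5] 47.0 mean [357.3 -47.3  45.2]
t 20.7 at [ 436.9 -130.7  187.2] ya 95.93 gap 42.7
xyz [ 0.0003  0.0008 -0.0028] twist z -0.07 F [ 1.6 -0.2  0.3]
```

View pics/w2.png

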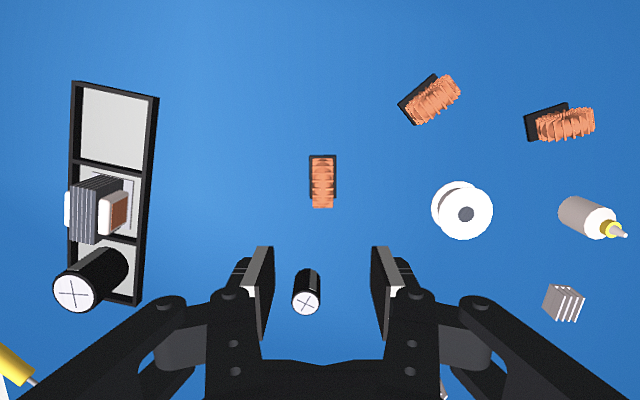

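The choke at (322,180) is square to the fingers, and the transformer and big cap stand upright in the middle and far cells (left, about (95,215) and (90,280)).

```bash
python3 -m crank '{"motion":[{"xyz":[0,0.001,0.03],"twist":[0,0,0],"claw":0.5},{"xyz":[0,0.001,0.07],"twist":[0,0,0],"claw":0.5},{"xyz":[0,0.001,0.11],"twist":[0,0,0],"claw":0.5},{"xyz":[0,0.001,0.14],"twist":[0,0,0],"claw":0.5},{"xyz":[0,0.001,0.158],"twist":[0,0,0],"claw":0.5},{"xyz":[0,0.001,0.167],"twist":[0,0,0],"claw":0.5},{"xyz":[0,0.001,0.171],"twist":[0,0,0],"claw":0.5},{"xyz":[0,0.001,0.171],"twist":[0,0,0],"claw":0.5}]}' 40
python3 -m crank '{"motion":[{"xyz":[0,0,0],"twist":[0,0,0],"claw":0.3},{"xyz":[0,0,0],"twist":[0,0,0],"claw":0.15},{"xyz":[0,0,0],"twist":[0,0,0],"claw":0.08},{"xyz":[0,0,0],"twist":[0,0,0],"claw":0.08},{"xyz":[0,0,0],"twist":[0,0,0],"claw":0.08},{"xyz":[0,0,0],"twist":[0,0,0],"claw":0.08},{"xyz":[0,0,0],"twist":[0,0,0],"claw":0.08},{"xyz":[0,0,0],"twist":[0,0,0],"claw":0.08}]}' 40
python3 -m crank '{"motion":[{"xyz":[0,0,-0.01],"twist":[0,0,0],"claw":0.08},{"xyz":[0,0,-0.03],"twist":[0,0,0],"claw":0.08},{"xyz":[0,0,-0.06],"twist":[0,0,0],"claw":0.08},{"xyz":[0,0,-0.09],"twist":[0,0,0],"claw":0.08},{"xyz":[0,0,-0.115],"twist":[0,0,0],"claw":0.08},{"xyz":[0,0,-0.13],"twist":[0,0,0],"claw":0.08},{"xyz":[0,0,-0.13],"twist":[0,0,0],"claw":0.08},{"xyz":[0,0,-0.13],"twist":[0,0,0],"claw":0.08}]}'
python3 -c "
from h import *
go(411.8,-329.2,145,83)"
```

```text
time_s: 21.7
tcp_pos: [0.4368, -0.1293, 0.0166]
tool_rot: [0.0, -0.052, 0.999, -0.0]
ft_force: [-0.2, 0.5, 0.6]
finger_gap: 0.0429
grasp_force: 0.0
time_s: 22.7
tcp_pos: [0.4369, -0.1292, 0.0169]
tool_rot: [0.001, -0.052, 0.999, -0.0]
ft_force: [-1.1, -0.7, 5.3]
finger_gap: 0.0174
grasp_force: 39.6
time_s: 23.7
tcp_pos: [0.4362, -0.129, 0.1459]
tool_rot: [-0.0, -0.052, 0.999, 0.0]
ft_force: [0.5, 0.6, -1.2]
finger_gap: 0.0175
grasp_force: 39.1
t 23.7 at [ 436.2 -129.   145.9] ya 95.99 gap 17.5
xyz [ 0.0451 -0.1966  0.0009] twist z 12.99 F [ 0.5  0.6 -1.2]
```

```bash
python3 -m crank '{"motion":[{"xyz":[0.005,-0.02,0],"twist":[0,0,1],"claw":0.08},{"xyz":[0.013,-0.055,0],"twist":[0,0,3],"claw":0.08},{"xyz":[0.022,-0.097,0],"twist":[0,0,6],"claw":0.08},{"xyz":[0.032,-0.138,0],"twist":[0,0,9],"claw":0.08},{"xyz":[0.04,-0.172,0],"twist":[0,0,11],"claw":0.08},{"xyz":[0.044,-0.192,0],"twist":[0,0,12],"claw":0.08},{"xyz":[0.045,-0.1965,0],"twist":[0,0,13],"claw":0.08},{"xyz":[0.045,-0.1965,0],"twist":[0,0,13],"claw":0.08}]}'
python3 -m crank '{"motion":[{"xyz":[0,0,0.02],"twist":[0,0,0],"claw":0.08},{"xyz":[0,0,0.05],"twist":[0,0,0],"claw":0.08},{"xyz":[0,0,0.08],"twist":[0,0,0],"claw":0.08},{"xyz":[0,0,0.1],"twist":[0,0,0],"claw":0.08},{"xyz":[0,0,0.112],"twist":[0,0,0],"claw":0.08},{"xyz":[0,0,0.118],"twist":[0,0,0],"claw":0.08},{"xyz":[0,0,0.122],"twist":[0,0,0],"claw":0.08},{"xyz":[0,0,0.1235],"twist":[0,0,0],"claw":0.08}]}'
python3 -m crank '{"motion":[{"xyz":[0,0,0.0005],"twist":[0,0,0],"claw":0.08},{"xyz":[0,0,0.001],"twist":[0,0,0],"claw":0.08},{"xyz":[0,0,0.0014],"twist":[0,0,0],"claw":0.08},{"xyz":[0,0,0.0018],"twist":[0,0,0],"claw":0.08},{"xyz":[0,0,0.0022],"twist":[0,0,0],"claw":0.08},{"xyz":[0,0,0.0026],"twist":[0,0,0],"claw":0.08},{"xyz":[0,0,0.003],"twist":[0,0,0],"claw":0.08},{"xyz":[0,0,0.003],"twist":[0,0,0],"claw":0.08}]}'
python3 -c "
from h import *
go(411.8,-329.2,19,83)"
```

```text
time_s: 24.7
tcp_pos: [0.4122, -0.3285, 0.146]
tool_rot: [-0.0, 0.061, 0.998, 0.0]
ft_force: [-0.0, 0.2, -1.1]
finger_gap: 0.0177
grasp_force: 39.2
time_s: 25.7
tcp_pos: [0.4124, -0.3293, 0.0231]
tool_rot: [0.0, 0.061, 0.998, -0.0]
ft_force: [0.5, 0.4, -0.5]
finger_gap: 0.0176
grasp_force: 39.2
time_s: 26.7
tcp_pos: [0.4122, -0.3292, 0.0199]
tool_rot: [0.0, 0.061, 0.998, -0.0]
ft_force: [-1.5, 0.5, 3.6]
finger_gap: 0.0173
grasp_force: 39.7
t 26.7 at [ 412.2 -329.2   19.9] ya 82.99 gap 17.3
xyz [ 0.0004 -0.      0.0009] twist z -0.01 F [-1.5  0.5  3.6]
```

```bash
python3 -m crank '{"motion":[{"xyz":[0,0,0],"twist":[0,0,0],"claw":0.25},{"xyz":[0,0,0],"twist":[0,0,0],"claw":0.3},{"xyz":[0,0,0],"twist":[0,0,0],"claw":0.3},{"xyz":[0,0,-0.01],"twist":[0,0,0],"claw":0.3},{"xyz":[0,0,-0.03],"twist":[0,0,0],"claw":0.3},{"xyz":[0,0,-0.07],"twist":[0,0,0],"claw":0.3},{"xyz":[0,0,-0.12],"twist":[0,0,0],"claw":0.5},{"xyz":[0,0,-0.17],"twist":[0,0,0],"claw":0.78}]}'
python3 -c "
from h import *
go(660.5,-5.5,190,69)"
```

```text
time_s: 27.7
tcp_pos: [0.412, -0.329, 0.1922]
tool_rot: [0.0, 0.061, 0.998, -0.0]
ft_force: [1.2, -1.3, 0.3]
finger_gap: 0.0596
grasp_force: 0.0
t 27.7 at [ 412.  -329.   192.2] ya 82.99 gap 59.6
xyz [-0.2072  0.3514  0.0022] twist z 13.99 F [ 1.2 -1.3  0.3]
```

```bash
python3 -m crank '{"motion":[{"xyz":[-0.018,0.03,0],"twist":[0,0,1],"claw":0.78},{"xyz":[-0.045,0.076,0],"twist":[0,0,3],"claw":0.78},{"xyz":[-0.075,0.127,0],"twist":[0,0,5],"claw":0.78},{"xyz":[-0.105,0.178,0],"twist":[0,0,7],"claw":0.78},{"xyz":[-0.135,0.229,0],"twist":[0,0,9],"claw":0.78},{"xyz":[-0.165,0.28,0],"twist":[0,0,11],"claw":0.78},{"xyz":[-0.193,0.328,0],"twist":[0,0,13],"claw":0.78},{"xyz":[-0.207,0.3515,0.002],"twist":[0,0,14],"claw":0.78}]}'
python3 - <<'E'
from h import *
p,d,W=wl('large_heat_sink',40,60);wl('large_heat_sink',40,60);cv2.imwrite('pics/w3.png',p[:,:,::-1])
go(660.5,-5.5,190,69)
E
```

```text
time_s: 28.7
tcp_pos: [0.6617, -0.0029, 0.1882]
tool_rot: [0.0, 0.182, 0.983, 0.0]
ft_force: [-0.4, -0.6, 0.6]
finger_gap: 0.0663
grasp_force: 0.0
large_heat_sink 0.88 [320. 181.] zt 47.5 1067 [662.4  -5.2] [46.2 49.8] 68.6 mean [661.2  -4.7  46.5]
large_heat_sink 0.92 [319. 180.] zt 47.5 976 [662.3  -5. ] [45.8 49.7] 68.6 mean [659.3  -4.4  46.2]
t 28.9 at [660.5  -5.5 188. ] ya 69.04 gap 66.3
xyz [-0.0001 -0.     -0.002 ] twist z 0.04 F [ 0.1  0.  -0.7]
```

View pics/w3.png

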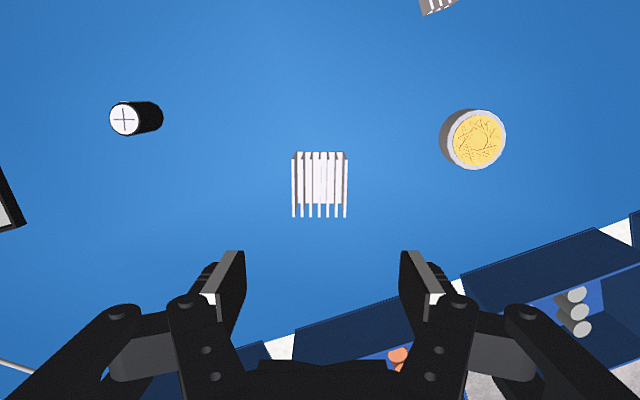

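The sink at (320,183) has its fins square to the fingers and no neighbours in the way. I'll grip and lift.

```bash
python3 -m crank '{"motion":[{"xyz":[-0.001,0,0.03],"twist":[0,0,0],"claw":0.78},{"xyz":[-0.001,0,0.07],"twist":[0,0,0],"claw":0.78},{"xyz":[-0.001,0,0.11],"twist":[0,0,0],"claw":0.78},{"xyz":[-0.001,0,0.14],"twist":[0,0,0],"claw":0.78},{"xyz":[-0.001,0,0.158],"twist":[0,0,0],"claw":0.78},{"xyz":[-0.001,0,0.167],"twist":[0,0,0],"claw":0.78},{"xyz":[-0.001,0,0.17],"twist":[0,0,0],"claw":0.78},{"xyz":[-0.001,0,0.17],"twist":[0,0,0],"claw":0.78}]}' 40
python3 -m crank '{"motion":[{"xyz":[0,0,0],"twist":[0,0,0],"claw":0.55},{"xyz":[0,0,0],"twist":[0,0,0],"claw":0.45},{"xyz":[0,0,0],"twist":[0,0,0],"claw":0.38},{"xyz":[0,0,0],"twist":[0,0,0],"claw":0.38},{"xyz":[0,0,0],"twist":[0,0,0],"claw":0.38},{"xyz":[0,0,0],"twist":[0,0,0],"claw":0.38},{"xyz":[0,0,0],"twist":[0,0,0],"claw":0.38},{"xyz":[0,0,0],"twist":[0,0,0],"claw":0.38}]}' 40
python3 -m crank '{"motion":[{"xyz":[0,0,-0.01],"twist":[0,0,0],"claw":0.38},{"xyz":[0,0,-0.03],"twist":[0,0,0],"claw":0.38},{"xyz":[0,0,-0.06],"twist":[0,0,0],"claw":0.38},{"xyz":[0,0,-0.09],"twist":[0,0,0],"claw":0.38},{"xyz":[0,0,-0.115],"twist":[0,0,0],"claw":0.38},{"xyz":[0,0,-0.13],"twist":[0,0,0],"claw":0.38},{"xyz":[0,0,-0.13],"twist":[0,0,0],"claw":0.38},{"xyz":[0,0,-0.13],"twist":[0,0,0],"claw":0.38}]}'
python3 -c "
from h import *
go(512.5,300,147,99)"
```

```text
time_s: 29.9
tcp_pos: [0.6618, -0.0062, 0.0186]
tool_rot: [0.0, 0.182, 0.983, 0.0]
ft_force: [-0.1, -0.2, 0.4]
finger_gap: 0.0666
grasp_force: 0.0
time_s: 30.9
tcp_pos: [0.6621, -0.0059, 0.0187]
tool_rot: [0.001, 0.182, 0.983, 0.0]
ft_force: [-1.1, -0.3, 6.6]
finger_gap: 0.0453
grasp_force: 42.0
time_s: 31.9
tcp_pos: [0.661, -0.0059, 0.1467]
tool_rot: [-0.001, 0.182, 0.983, -0.0]
ft_force: [-0.1, 0.3, -1.7]
finger_gap: 0.0452
grasp_force: 41.1
t 31.9 at [661.   -5.9 146.7] ya 68.99 gap 45.2
xyz [ 2.483e-01  2.323e-01 -1.000e-04] twist z -30.01 F [-0.1  0.3 -1.7]
```

```bash
python3 -m crank '{"motion":[{"xyz":[0.02,0.019,0],"twist":[0,0,-2],"claw":0.38},{"xyz":[0.055,0.051,0],"twist":[0,0,-6],"claw":0.38},{"xyz":[0.095,0.089,0],"twist":[0,0,-11],"claw":0.38},{"xyz":[0.135,0.126,0],"twist":[0,0,-16],"claw":0.38},{"xyz":[0.175,0.164,0],"twist":[0,0,-21],"claw":0.38},{"xyz":[0.215,0.201,0],"twist":[0,0,-26],"claw":0.38},{"xyz":[0.24,0.225,0],"twist":[0,0,-29],"claw":0.38},{"xyz":[0.248,0.232,0],"twist":[0,0,-30],"claw":0.38}]}'
python3 - <<'E'
from h import *
p,d,W=wl('tray2',9,25);cv2.imwrite('pics/w4.png',p[:,:,::-1])
go(512.5,300,147,99)
E
```

```text
time_s: 32.9
tcp_pos: [0.5117, 0.301, 0.1468]
tool_rot: [-0.001, -0.08, 0.997, -0.0]
ft_force: [0.9, -0.1, -1.2]
finger_gap: 0.0451
grasp_force: 41.3
tray2 0.88 [322. 122.] zt 14.4 2857 [462.8 294.3] [116.1  76.4] 8.6 mean [451.6 292.6  13.7]
t 33.0 at [512.5 299.9 147. ] ya 99.06 gap 45.5
xyz [-0.      0.0001 -0.    ] twist z 0.06 F [ 0.8  0.  -1.3]
```

View pics/w4.png

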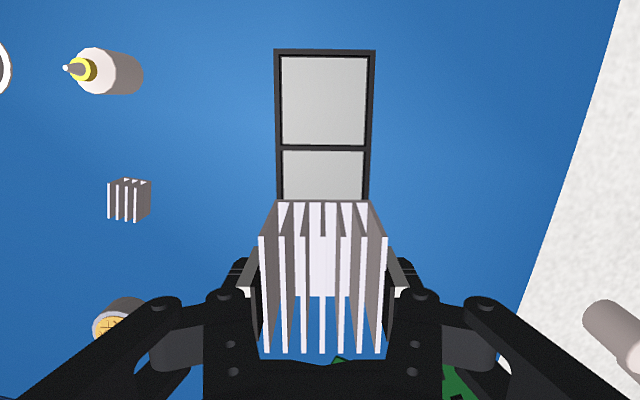

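The sink is over the far cell of tray2, parallel to its edges (tray edges at columns 275 to 373, divider at row 147). I'll lower it.

```bash
python3 -m crank '{"motion":[{"xyz":[-0.001,0.001,0.02],"twist":[0,0,0],"claw":0.38},{"xyz":[-0.001,0.001,0.05],"twist":[0,0,0],"claw":0.38},{"xyz":[-0.001,0.001,0.08],"twist":[0,0,0],"claw":0.38},{"xyz":[-0.001,0.001,0.1],"twist":[0,0,0],"claw":0.38},{"xyz":[-0.001,0.001,0.112],"twist":[0,0,0],"claw":0.38},{"xyz":[-0.001,0.001,0.118],"twist":[0,0,0],"claw":0.38},{"xyz":[-0.001,0.001,0.122],"twist":[0,0,0],"claw":0.38},{"xyz":[-0.001,0.001,0.1235],"twist":[0,0,0],"claw":0.38}]}'
python3 -m crank '{"motion":[{"xyz":[0,0,0.0005],"twist":[0,0,0],"claw":0.38},{"xyz":[0,0,0.001],"twist":[0,0,0],"claw":0.38},{"xyz":[0,0,0.0014],"twist":[0,0,0],"claw":0.38},{"xyz":[0,0,0.0018],"twist":[0,0,0],"claw":0.38},{"xyz":[0,0,0.0022],"twist":[0,0,0],"claw":0.38},{"xyz":[0,0,0.0026],"twist":[0,0,0],"claw":0.38},{"xyz":[0,0,0.003],"twist":[0,0,0],"claw":0.38},{"xyz":[0,0,0.003],"twist":[0,0,0],"claw":0.38}]}'
```

```text
time_s: 34.0
tcp_pos: [0.5143, 0.3007, 0.0246]
tool_rot: [0.0, -0.078, 0.997, 0.0]
ft_force: [0.3, -0.6, -1.5]
finger_gap: 0.0456
grasp_force: 41.3
time_s: 35.0
tcp_pos: [0.5141, 0.3007, 0.0217]
tool_rot: [0.0, -0.078, 0.997, 0.0]
ft_force: [-2.9, -1.7, 5.7]
finger_gap: 0.0455
grasp_force: 42.2
```

```bash
python3 -m crank '{"motion":[{"xyz":[0,0,0],"twist":[0,0,0],"claw":0.58},{"xyz":[0,0,0],"twist":[0,0,0],"claw":0.66},{"xyz":[0,0,0],"twist":[0,0,0],"claw":0.66},{"xyz":[0,0,-0.01],"twist":[0,0,0],"claw":0.66},{"xyz":[0,0,-0.03],"twist":[0,0,0],"claw":0.66},{"xyz":[0,0,-0.07],"twist":[0,0,0],"claw":0.66},{"xyz":[0,0,-0.12],"twist":[0,0,0],"claw":0.6},{"xyz":[0,0,-0.17],"twist":[0,0,0],"claw":0.55}]}'
python3 -c "
from h import *
go(550,-134,190,90)"
```

```text
time_s: 36.0
tcp_pos: [0.5138, 0.3006, 0.1937]
tool_rot: [0.0, -0.078, 0.997, 0.0]
ft_force: [-0.6, 0.1, 0.2]
finger_gap: 0.047
grasp_force: 0.0
t 36.0 at [513.8 300.6 193.7] ya 98.99 gap 47.0
xyz [ 0.0321 -0.4349  0.0036] twist z 8.99 F [-0.6  0.1  0.2]
```

```bash
python3 -m crank '{"motion":[{"xyz":[0.003,-0.04,0],"twist":[0,0,1],"claw":0.55},{"xyz":[0.007,-0.1,0],"twist":[0,0,2],"claw":0.55},{"xyz":[0.012,-0.16,0],"twist":[0,0,3],"claw":0.55},{"xyz":[0.016,-0.22,0],"twist":[0,0,5],"claw":0.55},{"xyz":[0.021,-0.28,0],"twist":[0,0,6],"claw":0.55},{"xyz":[0.025,-0.34,0],"twist":[0,0,7],"claw":0.55},{"xyz":[0.03,-0.4,0.002],"twist":[0,0,8],"claw":0.55},{"xyz":[0.032,-0.435,0.0035],"twist":[0,0,9],"claw":0.55}]}'
python3 - <<'E'
from h import *
wl('small_capacitor',40,60);wl('small_capacitor',40,60)
go(550,-134,190,90)
E
```

```text
time_s: 37.0
tcp_pos: [0.5502, -0.1368, 0.1885]
tool_rot: [0.0, 0.001, 1.0, -0.0]
ft_force: [-1.0, 0.7, 0.5]
finger_gap: 0.0473
grasp_force: 0.0
small_capacitor 0.64 [327. 184.] zt 46.5 823 [ 550.4 -133.4] [26.4 28.2] 89.6 mean [ 549.8 -133.5   45.3]
small_capacitor 0.73 [327. 183.] zt 46.5 817 [ 550.2 -133.3] [26.9 27.5] 82.2 mean [ 549.7 -133.4   45.3]
small_capacitor 0.18 [92. 25.] zt 52.1 1069 [ 416.7 -328.4] [20.2 33.1] 85.6 mean [ 416.9 -325.9   47.9]
t 37.2 at [ 550.3 -134.4  188.2] ya 89.93 gap 46.7
xyz [ 0.0003  0.0004 -0.0018] twist z -0.07 F [0.1 0.3 0.1]
```

```bash
python3 -m crank '{"motion":[{"xyz":[0,0.001,0.03],"twist":[0,0,0],"claw":0.55},{"xyz":[0,0.001,0.07],"twist":[0,0,0],"claw":0.55},{"xyz":[0,0.001,0.11],"twist":[0,0,0],"claw":0.55},{"xyz":[0,0.001,0.14],"twist":[0,0,0],"claw":0.55},{"xyz":[0,0.001,0.158],"twist":[0,0,0],"claw":0.55},{"xyz":[0,0.001,0.167],"twist":[0,0,0],"claw":0.55},{"xyz":[0,0.001,0.17],"twist":[0,0,0],"claw":0.55},{"xyz":[0,0.001,0.17],"twist":[0,0,0],"claw":0.55}]}' 35
python3 -m crank '{"motion":[{"xyz":[0,0,0],"twist":[0,0,0],"claw":0.4},{"xyz":[0,0,0],"twist":[0,0,0],"claw":0.3},{"xyz":[0,0,0],"twist":[0,0,0],"claw":0.2},{"xyz":[0,0,0],"twist":[0,0,0],"claw":0.2},{"xyz":[0,0,0],"twist":[0,0,0],"claw":0.2},{"xyz":[0,0,0],"twist":[0,0,0],"claw":0.2},{"xyz":[0,0,0],"twist":[0,0,0],"claw":0.2},{"xyz":[0,0,0],"twist":[0,0,0],"claw":0.2}]}' 35
python3 -m crank '{"motion":[{"xyz":[0,0,-0.01],"twist":[0,0,0],"claw":0.2},{"xyz":[0,0,-0.03],"twist":[0,0,0],"claw":0.2},{"xyz":[0,0,-0.06],"twist":[0,0,0],"claw":0.2},{"xyz":[0,0,-0.09],"twist":[0,0,0],"claw":0.2},{"xyz":[0,0,-0.115],"twist":[0,0,0],"claw":0.2},{"xyz":[0,0,-0.13],"twist":[0,0,0],"claw":0.2},{"xyz":[0,0,-0.13],"twist":[0,0,0],"claw":0.2},{"xyz":[0,0,-0.13],"twist":[0,0,0],"claw":0.2}]}'
python3 -c "
from h import *
go(442,290,147,99)"
```

```text
time_s: 38.2
tcp_pos: [0.5508, -0.1328, 0.0184]
tool_rot: [0.0, -0.0, 1.0, -0.0]
ft_force: [0.9, 0.9, 0.5]
finger_gap: 0.0472
grasp_force: 0.0
time_s: 39.2
tcp_pos: [0.5508, -0.133, 0.0185]
tool_rot: [0.001, 0.0, 1.0, -0.0]
ft_force: [-1.1, 0.8, 5.3]
finger_gap: 0.0267
grasp_force: 34.2
time_s: 40.2
tcp_pos: [0.5499, -0.1329, 0.1469]
tool_rot: [-0.001, 0.0, 1.0, 0.0]
ft_force: [-0.8, -0.7, -1.0]
finger_gap: 0.0268
grasp_force: 34.6
t 40.2 at [ 549.9 -132.9  146.9] ya 89.99 gap 26.8
xyz [1.080e-01 4.228e-01 1.000e-04] twist z -9.01 F [-0.8 -0.7 -1. ]
```

```bash
python3 -m crank '{"motion":[{"xyz":[0.01,0.04,0],"twist":[0,0,-1],"claw":0.2},{"xyz":[0.024,0.094,0],"twist":[0,0,-2],"claw":0.2},{"xyz":[0.039,0.152,0],"twist":[0,0,-3],"claw":0.2},{"xyz":[0.054,0.21,0],"twist":[0,0,-4],"claw":0.2},{"xyz":[0.069,0.268,0],"twist":[0,0,-5],"claw":0.2},{"xyz":[0.083,0.325,0],"twist":[0,0,-6],"claw":0.2},{"xyz":[0.098,0.385,0],"twist":[0,0,-8],"claw":0.2},{"xyz":[0.108,0.423,0],"twist":[0,0,-9],"claw":0.2}]}'
python3 -m crank '{"motion":[{"xyz":[0,0,0.02],"twist":[0,0,0],"claw":0.2},{"xyz":[0,0,0.05],"twist":[0,0,0],"claw":0.2},{"xyz":[0,0,0.08],"twist":[0,0,0],"claw":0.2},{"xyz":[0,0,0.1],"twist":[0,0,0],"claw":0.2},{"xyz":[0,0,0.112],"twist":[0,0,0],"claw":0.2},{"xyz":[0,0,0.118],"twist":[0,0,0],"claw":0.2},{"xyz":[0,0,0.122],"twist":[0,0,0],"claw":0.2},{"xyz":[0,0,0.1235],"twist":[0,0,0],"claw":0.2}]}'
python3 -m crank '{"motion":[{"xyz":[0,0,0.0005],"twist":[0,0,0],"claw":0.2},{"xyz":[0,0,0.001],"twist":[0,0,0],"claw":0.2},{"xyz":[0,0,0.0014],"twist":[0,0,0],"claw":0.2},{"xyz":[0,0,0.0018],"twist":[0,0,0],"claw":0.2},{"xyz":[0,0,0.0022],"twist":[0,0,0],"claw":0.2},{"xyz":[0,0,0.0026],"twist":[0,0,0],"claw":0.2},{"xyz":[0,0,0.003],"twist":[0,0,0],"claw":0.2},{"xyz":[0,0,0.003],"twist":[0,0,0],"claw":0.2}]}'
```

```text
time_s: 41.2
tcp_pos: [0.441, 0.2922, 0.1468]
tool_rot: [-0.001, -0.08, 0.997, -0.0]
ft_force: [0.4, 0.4, -0.1]
finger_gap: 0.0268
grasp_force: 34.7
time_s: 42.2
tcp_pos: [0.4427, 0.2902, 0.0245]
tool_rot: [0.0, -0.078, 0.997, 0.0]
ft_force: [0.4, 0.0, -0.5]
finger_gap: 0.0266
grasp_force: 34.7
time_s: 43.2
tcp_pos: [0.4426, 0.2901, 0.0216]
tool_rot: [0.0, -0.078, 0.997, 0.0]
ft_force: [-0.8, -1.9, 5.0]
finger_gap: 0.0269
grasp_force: 35.2
```

```bash
python3 -m crank '{"motion":[{"xyz":[0,0,0],"twist":[0,0,0],"claw":0.35},{"xyz":[0,0,0],"twist":[0,0,0],"claw":0.45},{"xyz":[0,0,0],"twist":[0,0,0],"claw":0.45},{"xyz":[0,0,-0.01],"twist":[0,0,0],"claw":0.45},{"xyz":[0,0,-0.03],"twist":[0,0,0],"claw":0.45},{"xyz":[0,0,-0.07],"twist":[0,0,0],"claw":0.45},{"xyz":[0,0,-0.12],"twist":[0,0,0],"claw":0.45},{"xyz":[0,0,-0.17],"twist":[0,0,0],"claw":0.45}]}'
python3 -m crank '{"motion":[{"xyz":[0,-0.02,-0.01],"twist":[0,0,0],"claw":0.45},{"xyz":[0,-0.06,-0.02],"twist":[0,0,0],"claw":0.45},{"xyz":[0,-0.11,-0.02],"twist":[0,0,0],"claw":0.45},{"xyz":[0,-0.16,-0.02],"twist":[0,0,0],"claw":0.45},{"xyz":[0,-0.21,-0.02],"twist":[0,0,0],"claw":0.45},{"xyz":[0,-0.25,-0.02],"twist":[0,0,0],"claw":0.45},{"xyz":[0,-0.27,-0.02],"twist":[0,0,0],"claw":0.45},{"xyz":[0,-0.27,-0.02],"twist":[0,0,0],"claw":0.45}]}'
python3 - <<'E'
from h import *
p,d,W=see('scene');cv2.imwrite('pics/s1.png',p[:,:,::-1])
p,d,W=see('top');cv2.imwrite('pics/t1.png',p[:,:,::-1])
for t in ['transformer','big_capacitor','choke','large_heat_sink','small_capacitor','small_heat_sink','flux_bottle']:
    for o in r.silhouettes('top',t)[:4]:
        Q=W[o['region']&(d>0)];z=np.percentile(Q[:,2],90);print(t,round(o['confidence'],2),round(z*1000),rect(Q[Q[:,2]>z-.012]))
E
```

```text
time_s: 44.2
tcp_pos: [0.4422, 0.2899, 0.1937]
tool_rot: [0.0, -0.078, 0.997, 0.0]
ft_force: [1.5, 0.4, 0.5]
finger_gap: 0.0383
grasp_force: 0.0
time_s: 45.2
tcp_pos: [0.4842, 0.0219, 0.211]
tool_rot: [-0.0, -0.077, 0.997, -0.0]
ft_force: [-0.4, -0.0, -1.1]
finger_gap: 0.0382
grasp_force: 0.0
transformer 0.83 53 (array([ 482.5, -335.8]), array([42.5, 53. ]), 81.5)
big_capacitor 0.72 63 (array([ 555.3, -342.8]), array([40.8, 41.3]), 41.6)
choke 0.63 52 (array([ 412.3, -328.2]), array([18.9, 40.6]), 81.6)
choke 0.63 53 (array([ 482.5, -335.8]), array([42.5, 53. ]), 81.5)
large_heat_sink 0.84 51 (array([513. , 300.5]), array([49.7, 46.9]), 7.4)
small_capacitor 0.75 51 (array([441.9, 289.7]), array([26.3, 26.4]), 56.5)
```

View pics/s1.png

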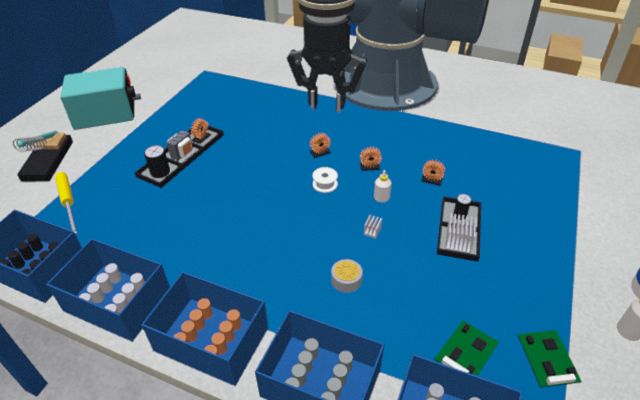

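View pics/t1.png

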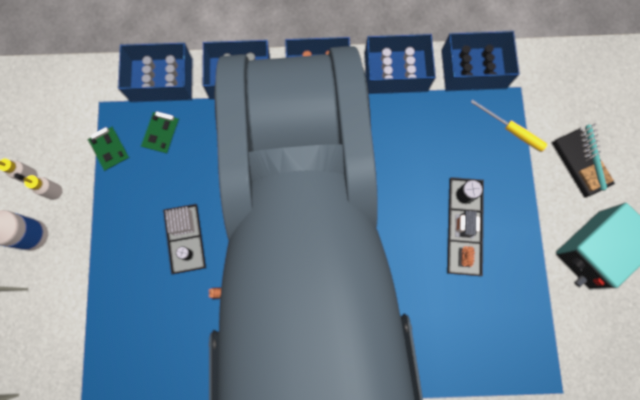

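The scene view shows tray3 at (180,155) with big cap, transformer and choke upright. Tray2 at (460,225) holds the sink and small cap upright. The small sink (373,226), flux bottle (383,187) and the other chokes are where they began. The top view agrees: each part sits within its cell and the gripper is clear.

```bash
python3 -c "
from station import r
print(r.sign_off())"
```

```text
the job is handed in; nothing more can be done
None
```

Both kits are made up and handed in at about 45 s of the 118 s allowed: the last camera views show all five parts upright in the right compartments, with the small heat sink and flux bottle still standing where they were.

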